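# Reagent row by height

### The arm

A 6-joint arm with a two-finger parallel gripper is mounted at the origin on a cart in front of the work surface, level with it; the furniture and walls round the work are solid. World frame = base frame: x ahead of the robot, y to its left, z up, the work surface at z = 0. Lengths are in m, angles in degrees, forces in N, time in s.
With the tool pointing down it reaches from about 0.375 to 0.9 m from the base axis. Payload 3.1 kg.
Tool frame: the origin (TCP) lies between the finger pads, 19 mm behind the fingertips; this is the grasp point; z points along the fingers, y is the line along which they close (so a half turn about z gives the same grasp; the last joint's range is limited). The gripper opens to 87 mm and grips with 3 to 60 N. Pads are 19 mm wide; open, the fingers measure 117 mm over their backs; the gripper's body (75 mm by 190 mm) begins 51 mm behind the grasp point.
Start: joints at [59.502, 30.224, 82.088, -0, 67.689, -10.227], TCP at [0.216, 0.586, 0.241] pointing down, gripper open.
Joint ranges: [-176.69, 176.69], [-43.24, 126.21], [12.49, 139.97], [-82, 262], [0, 151.66], [-163.58, 163.58]. Speed limits (degrees/s): [159.86, 159.86, 180, 180, 180, 180].

### API

Orientations are given as a 3x3 rotation matrix whose columns are the frame's x, y, z axes.
In Python, from rig import bot gives the robot as it stands.
- The arm moves only by the tool nudge_tcp, called after "Emit:" as a command line: name --pt "numbers of a row" for each row, then --argument value for the rest. Schema: {"type":"object","properties":{"segments":{"type":"object","properties":{"deltas":{"type":"array","items":{"type":"array","items":{"type":"number"},"minItems":7,"maxItems":7},"minItems":1,"maxItems":20}},"additionalProperties":false,"required":["deltas"]},"only":{"type":"string"},"quiet":{"type":"boolean"},"lines":{"type":"string"}},"required":["segments"],"additionalProperties":false}. segments is an object whose key "deltas" holds a list of rows, 1 to 20 of them, each of 7 numbers: dx, dy, dz in shares of 0.6 m (1.0 is 0.6 m), then a rotation vector rx, ry, rz in a scale on which 1.0 is 90 degrees, then the opening from 0.0 (shut) to 1.0 (fully open); each row is the pose to reach, as a shift and turn from the pose commanded when the call began, along the tool's axes at that moment; what a row does not reach only later rows make up. A row lasts 1/10 s, in which the tool goes at most 0.05 m and 8.59 degrees, less where a joint would pass 70% of its speed; a pose out of reach is approached as far as the arm can. The fingers move at their own pace and stop on an object; the grip force is fixed at half the most. Time passes only in rows, so rows that do not move let the fingers close. The tool returns the time, the measured TCP pose, the force, the opening and the grip force at its end. only (a regular expression) keeps the lines of the reply that match it, lines (a string "A,B") keeps lines A to B, and quiet returns only ok. A shift or turn number past 1, either way, is cut back to 1. Input that does not fit is refused with a message, and nothing moves.
- bot.read_state(): the state, without advancing time (a new reading comes with each control period).
- bot.capture(name): name is "side" or "top" or "wrist"; returns a dict with "color" (420x560x3 uint8, red, green, blue), "K" (3x3 intrinsics, pixels), "view" (4x4, takes a point from world to camera coordinates); the wrist camera has in their place "mount" (4x4, takes a point from camera to tool coordinates, whose origin is the TCP and whose axes are the flange's). Camera axes: x right, y up, looking along -z (the intrinsics and any distortion apply to the point x, -y, -z); pixel columns grow to the right and rows downward; lengths in m; the calibration is good to about 2 mm. A picture is of the moment at which its call begins: read the wrist's pose just before it. There is no depth.
- bot.hand_in(): hands the job in; it is judged then, once.
The state is a dict: "time_s": time; "joint_positions": joint angles; "qvel": joint speeds; "tau": joint torques, N m; "position": TCP position; "tcp_rot": TCP orientation; "force": force on the tool from outside, world axes, zero at the start; "moment": the same for the moment, N m; "opening": opening from 0.0 (shut) to 1.0 (fully open); "grasp_force": force on a finger pad.
Only numpy, scipy, OpenCV 4.12 (cv2) and the standard library are available. Lean on these libraries where they do the work, as an engineer would, in place of code of your own. Each camera call takes 0.05 s, during which the arm holds its last target. There are 200 camera calls.

### The job

Line up the white film roll, the purple bottle (red cap), the amber bottle (blue cap) and the measuring cylinder with the blue foot on the four yellow marks of the grey board in order of height: the tallest on the mark next to the red bar, the shortest at the other end. Stand each upright, centred on its mark, and leave the little pink dish where it is.

Things in the scene. Friction and masses are not known exactly. Their poses are not given: they have to be found in the camera images.
- film_roll: Upright white roll of sealing film with a brown cardboard core showing on top: 58 mm across, 50 mm high, 0.14 kg. A plain cylinder, the shortest of the four. Grip it across its outside, for example 30 mm above its foot. Origin: centre of its underside, z up.
- purple_bottle: Small round bottle of purple stain with a red screw cap: 46 mm across, 105 mm high, 0.16 kg; cap 35 mm across, from 89 mm up to the top. Body straight-sided up to 60 mm, then a sloping shoulder. Grip the cap (for example TCP 100 mm above the foot), or the body if the hand stays clear of the cap. Origin: centre of its underside, z up.
- amber_bottle: Round bottle of amber broth with a blue screw cap: 68 mm across, 150 mm high, 0.55 kg; cap 46 mm across, from 127 mm up to the top, fixed to the bottle. Grip the cap: TCP level with the top of the cap, so that the fingertips come 19 mm lower. Origin: centre of its underside, z up.
- cylinder: Measuring cylinder: a straight clear tube 35 mm across with pale blue liquid in its lower part, on a flat blue plastic foot 62 x 69 mm and 7 mm thick; 227 mm high, 0.12 kg, the tallest of the four. Grip the tube, within 40 mm of its top (for example 200 mm above its underside), so that the hand stays clear of the rim. Origin: centre of its underside, z up.
- mark_a: The left-most mark (largest y). Flat printed yellow disc, black rim (80 mm over all), black dot at its centre, on the fixed grey board (460 x 100 mm, top 6 mm above the worktop, long side within 0.15 rad of world y). The four marks form a straight row, 110 mm apart. Origin: the disc's centre, on the board's top face; y runs along the row.
- mark_b: Second mark from the left. Flat printed yellow disc, black rim (80 mm over all), black dot at its centre, on the fixed grey board (460 x 100 mm, top 6 mm above the worktop, long side within 0.15 rad of world y). The four marks form a straight row, 110 mm apart. Origin: the disc's centre, on the board's top face; y runs along the row.
- mark_c: Third mark from the left. Flat printed yellow disc, black rim (80 mm over all), black dot at its centre, on the fixed grey board (460 x 100 mm, top 6 mm above the worktop, long side within 0.15 rad of world y). The four marks form a straight row, 110 mm apart. Origin: the disc's centre, on the board's top face; y runs along the row.
- mark_d: The right-most mark (smallest y). Flat printed yellow disc, black rim (80 mm over all), black dot at its centre, on the fixed grey board (460 x 100 mm, top 6 mm above the worktop, long side within 0.15 rad of world y). The four marks form a straight row, 110 mm apart. Origin: the disc's centre, on the board's top face; y runs along the row.
- red_stop: Red bar, 60 x 18 x 14 mm, fixed across one end of the grey board, 52 mm beyond the centre of the last mark (either end; a white bar sits at the other end). Its top is 20 mm above the worktop. Origin: centre of its underside; its long axis is x, across the row.
- pink_dish: Small round dish with bright pink medium, loose, 51 mm across and 12 mm high, standing among the things. Not to be moved. Origin: centre of its underside, z up.

How it is judged (in metres and radians):
At the end, for the whole second after the job is handed in: Counting from the red bar, the four marks carry the measuring cylinder, the amber bottle, the purple bottle and the film roll; each stands on the board within 14 mm of its mark's centre, upright to within 0.1 rad, released and at rest (((horizontal distance between red_stop and mark_a below 0.1 m and horizontal distance between cylinder and mark_a below 0.014 m and horizontal distance between amber_bottle and mark_b below 0.014 m and horizontal distance between purple_bottle and mark_c below 0.014 m and horizontal distance between film_roll and mark_d below 0.014 m) or (horizontal distance between red_stop and mark_d below 0.1 m and horizontal distance between cylinder and mark_d below 0.014 m and horizontal distance between amber_bottle and mark_c below 0.014 m and horizontal distance between purple_bottle and mark_b below 0.014 m and horizontal distance between film_roll and mark_a below 0.014 m)) and angle between each of film_roll, purple_bottle, amber_bottle, cylinder's own z axis and vertical below 0.1 rad and height (world z) of each of film_roll, purple_bottle, amber_bottle, cylinder below 0.015 m and linear speed of each of film_roll, purple_bottle, amber_bottle, cylinder below 0.02 m/s and angular speed of each of film_roll, purple_bottle, amber_bottle, cylinder below 0.2 rad/s and contact force between each of film_roll, purple_bottle, amber_bottle, cylinder and the fingers below 0.1 N); the robot touches nothing.
It fails at once if the pink dish is pushed more than 20 mm from its place (distance of pink_dish from where it was at the start of the episode above 0.02 m).
It also fails if it takes over 106 s, if anything falls off the work surface, if the arm or the gripper's body presses on something with over 40 N, if the wrist force passes 120 N, or if a joint passes its speed limit or range.

## Working session

There is one attempt and no reset: what is moved stays moved. The work goes in short steps, Python scripts to look and compute and a tool call to move; the robot and the scene stay as the last step left them, time stands still between calls to the robot, and variables do not carry over. Pictures are saved under pics/ and viewed, at most 14 in all, crops included, and the job is handed in when it is done.

```bash
ls; mkdir -p pics
```

Run:
```python
from rig import bot
import cv2,numpy as np,pickle
s=bot.read_state();print(s)
for n in("top","side"):
    c=bot.capture(n);cv2.imwrite(f"pics/{n}0.png",c["color"][:,:,::-1]);print(c["K"],c["view"],[k for k in c]);pickle.dump(c,open(n+"0.pkl","wb"))
```

```text
pics
rig.py
{'time_s': 0.0, 'joint_positions': array([ 5.95016536e+01,  3.02789192e+01,  8.21569080e+01,  4.53444207e-04,
        6.76892299e+01, -1.02261812e+01]), 'qvel': array([ 0.03762565,  0.08155826, -0.03202986, -0.05796951, -0.0017925 ,
       -0.0208614 ]), 'tau': array([-3.42121184e-04, -4.40042710e+01, -1.76586270e+01,  6.32057455e-02,
        5.82701562e-02, -1.84221763e-04]), 'position': array([0.21614904, 0.58569   , 0.2402692 ]), 'tcp_rot': array([[-9.38056105e-01,  3.46481607e-01, -1.11403579e-03],
       [ 3.46483173e-01,  9.38054310e-01, -1.87695581e-03],
       [ 3.94695406e-04, -2.14668451e-03, -9.99997618e-01]]), 'force': array([-0.19033502, -0.0107118 ,  0.61693646]), 'moment': array([ 0.00307603,  0.02373181, -0.02335242]), 'grasp_force': 0.0, 'opening': 1.00159354795587}
[[531.90841127   0.         288.37052722]
 [  0.         531.90841127 207.70885363]
 [  0.           0.           1.        ]] [[-0.01047795 -0.99993536 -0.00441537  0.00399467]
 [ 0.99822092 -0.01071897  0.0586523  -0.5591881 ]
 [-0.05869584 -0.00379296  0.99826871 -1.28300217]
 [ 0.          0.          0.          1.        ]] ['color', 'K', 'view']
[[417.67537565   0.         276.77261708]
 [  0.         417.67537565 211.5668775 ]
 [  0.           0.           1.        ]] [[-0.98803372 -0.15413201  0.0057169   0.54145108]
 [ 0.09408285 -0.57290036  0.81420734 -0.08082845]
 [-0.1222202   0.80500217  0.58054606 -0.95051737]
 [ 0.          0.          0.          1.        ]] ['color', 'K', 'view']
```

View pics/top0.png

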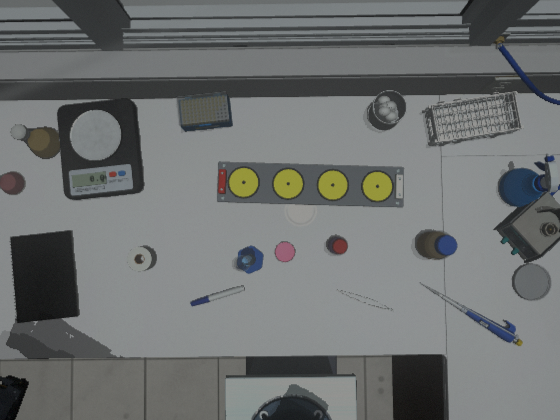

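View pics/side0.png

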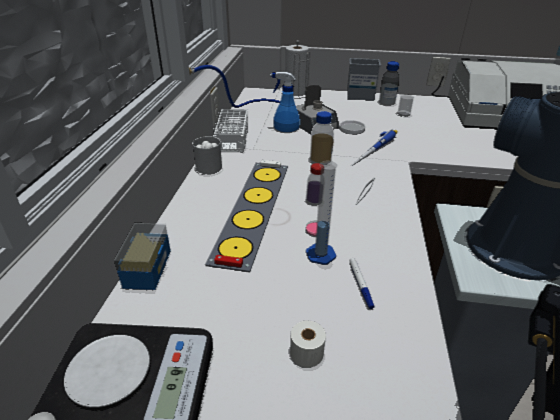

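Red bar is at the left (larger y), so a=cylinder, b=amber, c=purple, d=roll. Now enlarged crops.

Run:
```python
import cv2,pickle
t=pickle.load(open("top0.pkl","rb"))["color"][:,:,::-1]
a=cv2.resize(t[150:290,115:290],None,fx=4,fy=4,interpolation=2)
b=cv2.resize(t[150:290,290:465],None,fx=4,fy=4,interpolation=2)
cv2.imwrite("pics/a.png",a);cv2.imwrite("pics/b.png",b)
s=pickle.load(open("side0.pkl","rb"))["color"][:,:,::-1]
cv2.imwrite("pics/c.png",cv2.resize(s[100:280,200:400],None,fx=3.3,fy=3.3,interpolation=2))
```

```text
(no output)
```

View pics/a.png

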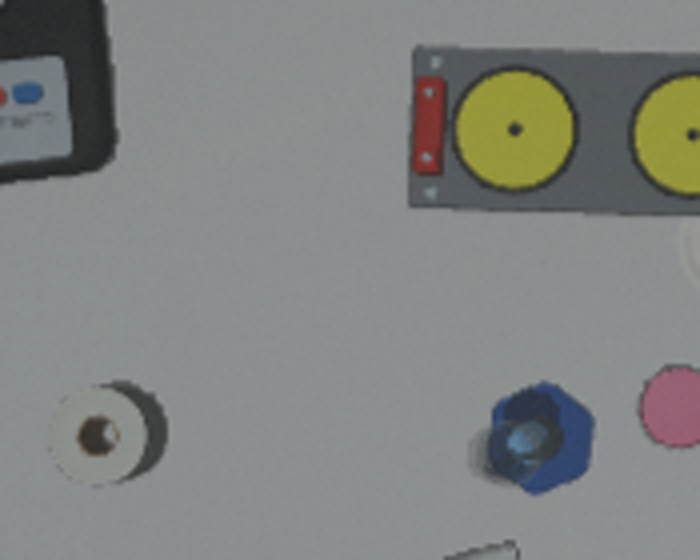

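View pics/b.png

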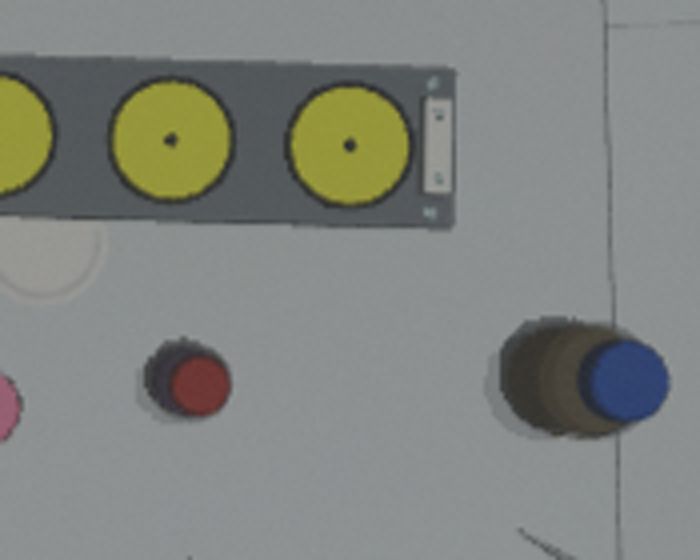

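View pics/c.png

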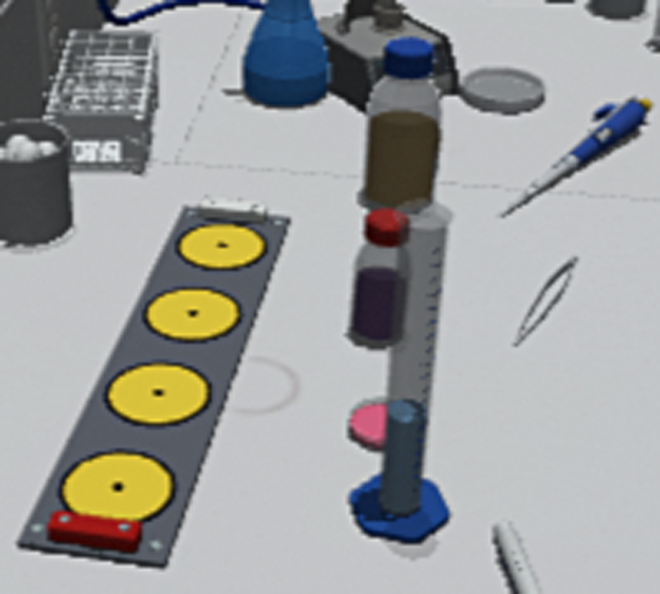

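Crop readings (4×): marks a(515,129) b(692,135) c(171,140) d(350,145); roll top (98,435); cylinder foot (542,438); purple cap (201,385); amber cap (626,381). Dish is at (681,406). In the side crop (3.3×): marks (118,487),(158,393),(193,313),(222,245); purple cap (387,216); amber cap (410,47); cylinder rim (427,212); foot (399,508).

Create h.py:
```python
import numpy as np,pickle
def ray(c,u,v):
    K,V=c["K"],c["view"];d=np.linalg.solve(K,[u,v,1]);d=np.array([d[0],-d[1],-d[2]])
    R=V[:3,:3];return -R.T@V[:3,3],R.T@d
def hit(c,u,v,z):
    o,d=ray(c,u,v);return o+d*(z-o[2])/d[2]
```

Run:
```python
from h import *
t=pickle.load(open("top0.pkl","rb"));s=pickle.load(open("side0.pkl","rb"))
A=lambda u,v,z:hit(t,115+u/4-.4,150+v/4-.4,z)
B=lambda u,v,z:hit(t,290+u/4-.4,150+v/4-.4,z)
S=lambda u,v,z:hit(s,200+u/3.3-.35,100+v/3.3-.35,z)
np.set_printoptions(precision=4,suppress=True)
for n,p,q in[("a",A(515,129,.006),S(118,487,.006)),("b",A(692,135,.006),S(158,393,.006)),("c",B(171,140,.006),S(193,313,.006)),("d",B(350,145,.006),S(222,245,.006)),
("roll",A(98,435,.05),A(98,435,.05)),("cyl",A(542,438,.007),S(399,508,.007)),("cyltop",A(542,438,.007),S(427,212,.227)),("pur",B(201,385,.105),S(387,216,.105)),("amb",B(626,381,.15),S(410,47,.15)),("dish",A(681,406,.012),S(375,424,.012))]:print(n,p,q)
```

```text
a [0.625  0.1087 0.006 ] [0.6247 0.1094 0.006 ]
b [ 0.6201 -0.0006  0.006 ] [0.6205 0.     0.006 ]
c [ 0.6158 -0.111   0.006 ] [ 0.6155 -0.1108  0.006 ]
d [ 0.6115 -0.2213  0.006 ] [ 0.6112 -0.2211  0.006 ]
roll [0.4408 0.3529 0.05  ] [0.4408 0.3529 0.05  ]
cyl [0.4348 0.0931 0.007 ] [0.4348 0.1015 0.007 ]
cyltop [0.4348 0.0931 0.007 ] [0.4338 0.0942 0.227 ]
pur [ 0.4662 -0.118   0.105 ] [ 0.4657 -0.1175  0.105 ]
amb [ 0.4666 -0.3454  0.15  ] [ 0.4655 -0.3383  0.15  ]
dish [0.4535 0.0078 0.012 ] [0.458  0.0193 0.012 ]
```

Careful with the scale: shifts go in shares of 0.6 m and turns go in shares of 90 degrees. That gives: -0.386 m / 0.6 = -0.6433, -0.05 m / 0.6 = -0.0833, 69.7 degrees / 90 = 0.7744.

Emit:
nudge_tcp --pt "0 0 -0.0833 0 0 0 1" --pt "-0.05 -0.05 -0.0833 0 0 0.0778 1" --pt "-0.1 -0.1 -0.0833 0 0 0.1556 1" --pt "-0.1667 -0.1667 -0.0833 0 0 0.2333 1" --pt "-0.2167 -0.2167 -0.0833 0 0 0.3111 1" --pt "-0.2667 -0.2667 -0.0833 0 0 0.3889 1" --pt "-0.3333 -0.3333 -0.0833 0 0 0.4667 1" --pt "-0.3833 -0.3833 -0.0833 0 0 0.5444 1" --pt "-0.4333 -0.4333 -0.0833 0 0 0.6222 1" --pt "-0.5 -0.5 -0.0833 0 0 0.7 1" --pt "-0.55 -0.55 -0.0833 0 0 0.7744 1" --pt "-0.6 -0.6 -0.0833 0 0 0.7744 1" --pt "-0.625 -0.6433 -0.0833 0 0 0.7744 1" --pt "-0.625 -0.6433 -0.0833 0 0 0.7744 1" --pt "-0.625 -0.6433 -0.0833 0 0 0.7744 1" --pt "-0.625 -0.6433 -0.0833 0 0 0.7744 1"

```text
refused: segments: the value is not of type 'object' (schema: type "object"). Nothing was moved.
```

Nothing moved. I misread the format; it is an object with the rows under "deltas". Resending.

Emit:
nudge_tcp --segments '{"deltas":[[0, 0, -0.0833, 0, 0, 0, 1], [-0.05, -0.05, -0.0833, 0, 0, 0.0778, 1], [-0.1, -0.1, -0.0833, 0, 0, 0.1556, 1], [-0.1667, -0.1667, -0.0833, 0, 0, 0.2333, 1], [-0.2167, -0.2167, -0.0833, 0, 0, 0.3111, 1], [-0.2667, -0.2667, -0.0833, 0, 0, 0.3889, 1], [-0.3333, -0.3333, -0.0833, 0, 0, 0.4667, 1], [-0.3833, -0.3833, -0.0833, 0, 0, 0.5444, 1], [-0.4333, -0.4333, -0.0833, 0, 0, 0.6222, 1], [-0.5, -0.5, -0.0833, 0, 0, 0.7, 1], [-0.55, -0.55, -0.0833, 0, 0, 0.7744, 1], [-0.6, -0.6, -0.0833, 0, 0, 0.7744, 1], [-0.625, -0.6433, -0.0833, 0, 0, 0.7744, 1], [-0.625, -0.6433, -0.0833, 0, 0, 0.7744, 1], [-0.625, -0.6433, -0.0833, 0, 0, 0.7744, 1], [-0.625, -0.6433, -0.0833, 0, 0, 0.7744, 1]]}'

```text
time_s: 1.7
position: [0.4339, 0.0951, 0.291]
tcp_rot: [[-0.001, 1.0, -0.001], [1.0, 0.001, 0.001], [0.001, -0.001, -1.0]]
force: [0.4, 0.5, -0.3]
opening: 0.997
grasp_force: 0.0
```

```bash
python3 -c "
from rig import bot
import numpy as np;print(bot.read_state()['tcp_rot'].round(3),bot.read_state()['joint_positions'].round(1))"
```

```text
[[-0.001  1.    -0.001]
 [ 1.     0.001  0.001]
 [ 0.001 -0.001 -1.   ]] [ -2.1  12.3 103.1   0.   64.7  -2.2]
```

In the tool's units: 0.09 m / 0.6 = 0.15, 0.08 m / 0.6 = 0.1333.

Emit:
nudge_tcp --segments '{"deltas":[[0, 0, 0.05, 0, 0, 0, 1], [0, 0, 0.1, 0, 0, 0, 1], [0, 0, 0.15, 0, 0, 0, 1], [0, 0, 0.15, 0, 0, 0, 1], [0, 0, 0.15, 0, 0, 0, 1], [0, 0, 0.15, 0, 0, 0, 0], [0, 0, 0.15, 0, 0, 0, 0], [0, 0, 0.15, 0, 0, 0, 0], [0, 0, 0.15, 0, 0, 0, 0], [0, 0, 0.15, 0, 0, 0, 0], [0, 0, 0.15, 0, 0, 0, 0], [0, 0, 0.15, 0, 0, 0, 0], [0, 0, 0.1333, 0, 0, 0, 0], [0, 0, 0.1083, 0, 0, 0, 0], [0, 0, 0.0833, 0, 0, 0, 0], [0, 0, 0.0833, 0, 0, 0, 0], [0, 0, 0.0833, 0, 0, 0, 0]]}'

```text
time_s: 3.4
position: [0.4344, 0.0943, 0.2414]
tcp_rot: [[-0.001, 1.0, 0.0], [1.0, 0.001, -0.0], [-0.0, 0.0, -1.0]]
force: [0.2, 0.3, -1.4]
opening: 0.387
grasp_force: 30.0
```

Run:
```python
from rig import bot
import cv2
cv2.imwrite("pics/d.png",cv2.resize(bot.capture("side")["color"][100:300,200:440,::-1],None,fx=2.5,fy=2.5))
```

```text
(no output)
```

View pics/d.png

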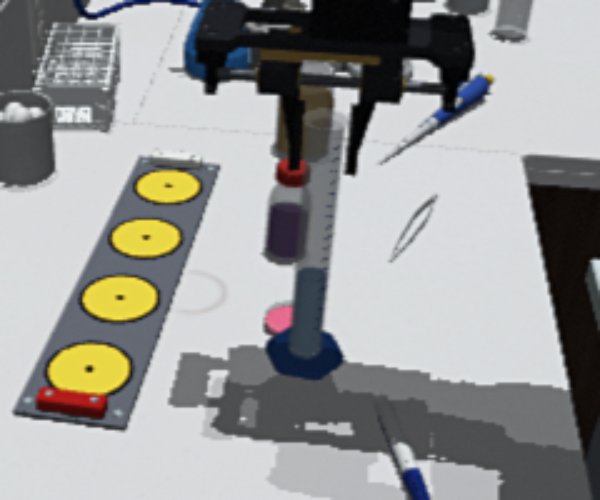

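Gripped cleanly; the foot hangs straight below, about 40 mm up. To mark a.

In the tool's units: 0.1905 m / 0.6 = 0.3175, 0.034 m / 0.6 = 0.0567.

Emit:
nudge_tcp --segments '{"deltas":[[0, 0.0333, 0, 0, 0, 0, 0], [0, 0.0833, 0, 0, 0, 0, 0], [0.0167, 0.1333, 0, 0, 0, 0, 0], [0.0167, 0.1833, 0, 0, 0, 0, 0], [0.025, 0.2333, 0, 0, 0, 0, 0], [0.025, 0.2833, 0, 0, 0, 0, 0], [0.025, 0.3175, 0, 0, 0, 0, 0], [0.025, 0.3175, 0, 0, 0, 0, 0], [0.025, 0.3175, 0, 0, 0, 0, 0], [0.025, 0.3175, 0.0167, 0, 0, 0, 0], [0.025, 0.3175, 0.0333, 0, 0, 0, 0], [0.025, 0.3175, 0.0417, 0, 0, 0, 0], [0.025, 0.3175, 0.05, 0, 0, 0, 0], [0.025, 0.3175, 0.0567, 0, 0, 0, 0], [0.025, 0.3175, 0.0567, 0, 0, 0, 0], [0.025, 0.3175, 0.0567, 0, 0, 0, 0], [0.025, 0.3175, 0.0567, 0, 0, 0, 0]]}'

```text
time_s: 5.15
position: [0.6253, 0.1094, 0.211]
tcp_rot: [[-0.001, 1.0, 0.002], [1.0, 0.001, -0.0], [-0.0, 0.002, -1.0]]
force: [-3.3, -0.5, 13.6]
opening: 0.394
grasp_force: 30.0
```

Run:
```python
from rig import bot
import cv2
cv2.imwrite("pics/e.png",cv2.resize(bot.capture("side")["color"][100:300,200:440,::-1],None,fx=2.5,fy=2.5))
```

```text
(no output)
```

View pics/e.png

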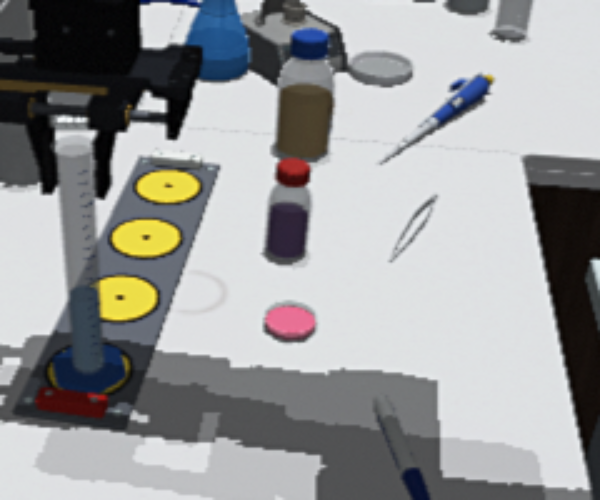

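The foot is on mark a and bearing on the board. Release, rise and head to the amber bottle.

In the tool's units: -0.452 m / 0.6 = -0.7533, -0.159 m / 0.6 = -0.265.

Emit:
nudge_tcp --segments '{"deltas":[[0, 0, 0, 0, 0, 0, 0.5], [0, 0, 0, 0, 0, 0, 0.7], [0, 0, 0, 0, 0, 0, 1], [0, 0, 0, 0, 0, 0, 1], [0, 0, 0, 0, 0, 0, 1], [0, 0, -0.05, 0, 0, 0, 1], [0, 0, -0.1167, 0, 0, 0, 1], [0, 0, -0.1167, 0, 0, 0, 1], [-0.0833, -0.0333, -0.1167, 0, 0, 0, 1], [-0.1667, -0.0667, -0.1167, 0, 0, 0, 1], [-0.2333, -0.0833, -0.1167, 0, 0, 0, 1], [-0.3, -0.1, -0.1167, 0, 0, 0, 1], [-0.3667, -0.1333, -0.1167, 0, 0, 0, 1], [-0.4333, -0.15, -0.1167, 0, 0, 0, 1], [-0.5, -0.1833, -0.1167, 0, 0, 0, 1], [-0.5667, -0.2, -0.1167, 0, 0, 0, 1], [-0.6333, -0.2333, -0.1167, 0, 0, 0, 1], [-0.7, -0.25, -0.1167, 0, 0, 0, 1], [-0.7533, -0.265, -0.1167, 0, 0, 0, 1], [-0.7533, -0.265, -0.1167, 0, 0, 0, 1]]}'

```text
time_s: 7.2
position: [0.4651, -0.3473, 0.2767]
tcp_rot: [[0.005, 1.0, 0.0], [1.0, -0.005, -0.002], [-0.002, 0.0, -1.0]]
force: [-0.6, -0.0, -0.1]
opening: 1.001
grasp_force: 0.0
```

Emit:
nudge_tcp --segments '{"deltas":[[0, 0, 0, 0, 0, 0, 1], [0, 0, 0, 0, 0, 0, 1]]}'

```text
time_s: 7.4
position: [0.4662, -0.3415, 0.2768]
tcp_rot: [[-0.001, 1.0, -0.001], [1.0, 0.001, 0.001], [0.001, -0.001, -1.0]]
force: [-1.0, 0.7, 0.6]
opening: 1.004
grasp_force: 0.0
```

```bash
python3 - <<'E'
from rig import bot
import cv2,pickle,numpy as np
c=bot.capture("top");w=bot.capture("wrist")
pickle.dump((c,w,bot.read_state()),open("f.pkl","wb"))
cv2.imwrite("pics/f.png",np.hstack([cv2.resize(c["color"][150:290,200:330,::-1],None,fx=3,fy=3),cv2.resize(w["color"][:,:,::-1],(400,420))[:,:]]))
print(w["K"],w["mount"])
E
```

```text
[[330.75318549   0.         277.57940966]
 [  0.         330.75318549 208.33786288]
 [  0.           0.           1.        ]] [[-2.61658123e-04  9.67899648e-01  2.51336831e-01  6.92667974e-02]
 [ 9.99999962e-01  2.30194310e-04  1.54585866e-04 -1.06093537e-04]
 [ 9.17672968e-05  2.51336862e-01 -9.67899671e-01 -1.43118797e-01]
 [ 0.00000000e+00  0.00000000e+00  0.00000000e+00  1.00000000e+00]]
```

View pics/f.png

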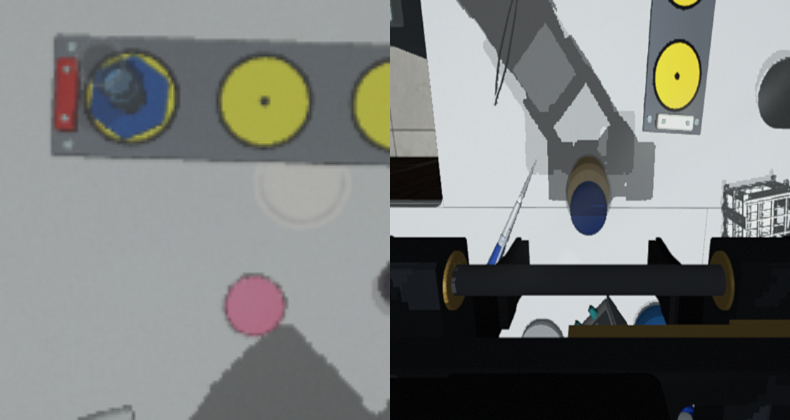

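Cylinder is well centred on mark a. Wrist view: cap centre at about (277,208) in the full image, which puts it within 1 mm of the tool axis. Descend and grasp.

In the tool's units: 0.126 m / 0.6 = 0.21, 0.11 m / 0.6 = 0.1833.

Emit:
nudge_tcp --segments '{"deltas":[[0, 0, 0.0667, 0, 0, 0, 1], [0, 0, 0.1333, 0, 0, 0, 1], [0, 0, 0.1833, 0, 0, 0, 1], [0, 0, 0.21, 0, 0, 0, 1], [0, 0, 0.21, 0, 0, 0, 1], [0, 0, 0.21, 0, 0, 0, 1], [0, 0, 0.21, 0, 0, 0, 0], [0, 0, 0.21, 0, 0, 0, 0], [0, 0, 0.21, 0, 0, 0, 0], [0, 0, 0.21, 0, 0, 0, 0], [0, 0, 0.21, 0, 0, 0, 0], [0, 0, 0.21, 0, 0, 0, 0], [0, 0, 0.21, 0, 0, 0, 0], [0, 0, 0.1833, 0, 0, 0, 0], [0, 0, 0.1667, 0, 0, 0, 0], [0, 0, 0.1433, 0, 0, 0, 0], [0, 0, 0.1433, 0, 0, 0, 0], [0, 0, 0.1433, 0, 0, 0, 0]]}'

```text
time_s: 9.3
position: [0.466, -0.3425, 0.1908]
tcp_rot: [[-0.0, 1.0, -0.0], [1.0, 0.0, 0.0], [0.0, -0.0, -1.0]]
force: [-1.0, 0.5, -5.2]
opening: 0.515
grasp_force: 30.0
```

In the tool's units: 0.342 m / 0.6 = 0.57, 0.24 m / 0.6 = 0.4.

Emit:
nudge_tcp --segments '{"deltas":[[0.0333, 0.0333, 0, 0, 0, 0, 0], [0.0667, 0.0833, 0, 0, 0, 0, 0], [0.1167, 0.1167, 0, 0, 0, 0, 0], [0.1667, 0.15, 0, 0, 0, 0, 0], [0.2167, 0.1833, 0, 0, 0, 0, 0], [0.2667, 0.2167, 0, 0, 0, 0, 0], [0.3333, 0.25, 0, 0, 0, 0, 0], [0.4, 0.2567, 0, 0, 0, 0, 0], [0.4667, 0.2567, 0, 0, 0, 0, 0], [0.5167, 0.2567, 0, 0, 0, 0, 0], [0.55, 0.2567, 0, 0, 0, 0, 0], [0.57, 0.2567, 0, 0, 0, 0, 0], [0.57, 0.2567, 0, 0, 0, 0, 0], [0.57, 0.2567, 0.0167, 0, 0, 0, 0], [0.57, 0.2567, 0.0333, 0, 0, 0, 0], [0.57, 0.2567, 0.0467, 0, 0, 0, 0], [0.57, 0.2567, 0.055, 0, 0, 0, 0], [0.57, 0.2567, 0.055, 0, 0, 0, 0], [0.57, 0.2567, 0.055, 0, 0, 0, 0]]}'

```text
time_s: 11.2
position: [0.6201, -0.001, 0.1579]
tcp_rot: [[0.0, 1.0, -0.0], [1.0, -0.0, 0.0], [0.0, -0.0, -1.0]]
force: [0.0, -0.2, -4.1]
opening: 0.52
grasp_force: 30.0
```

In the tool's units: -0.154 m / 0.6 = -0.2567, -0.117 m / 0.6 = -0.195.

Emit:
nudge_tcp --segments '{"deltas":[[0, 0, 0.0025, 0, 0, 0, 0], [0, 0, 0.0025, 0, 0, 0, 0], [0, 0, 0.0025, 0, 0, 0, 0.6], [0, 0, 0.0025, 0, 0, 0, 1], [0, 0, 0.0025, 0, 0, 0, 1], [0, 0, 0.0025, 0, 0, 0, 1], [0, 0, -0.0333, 0, 0, 0, 1], [0, 0, -0.0833, 0, 0, 0, 1], [-0.05, -0.0667, -0.0833, 0, 0, 0, 1], [-0.1, -0.1333, -0.0833, 0, 0, 0, 1], [-0.15, -0.2, -0.0833, 0, 0, 0, 1], [-0.195, -0.2567, -0.0833, 0, 0, 0, 1], [-0.195, -0.2567, -0.0833, 0, 0, 0, 1], [-0.195, -0.2567, -0.0833, 0, 0, 0, 1], [-0.195, -0.2567, -0.0833, 0, 0, 0, 1]]}'

```text
time_s: 12.7
position: [0.4675, -0.1177, 0.2086]
tcp_rot: [[-0.001, 1.0, 0.002], [1.0, 0.001, -0.0], [-0.0, 0.002, -1.0]]
force: [-0.1, 0.6, 0.1]
opening: 0.995
grasp_force: 0.0
```

Run:
```python
from rig import bot
import cv2,numpy as np
s=bot.capture("side");w=bot.capture("wrist")
cv2.imwrite("pics/g.png",np.hstack([cv2.resize(s["color"][100:270,200:350,::-1],None,fx=2.5,fy=2.5)[:420],cv2.resize(w["color"][:,:,::-1],(400,420))]))
```

```text
(no output)
```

View pics/g.png

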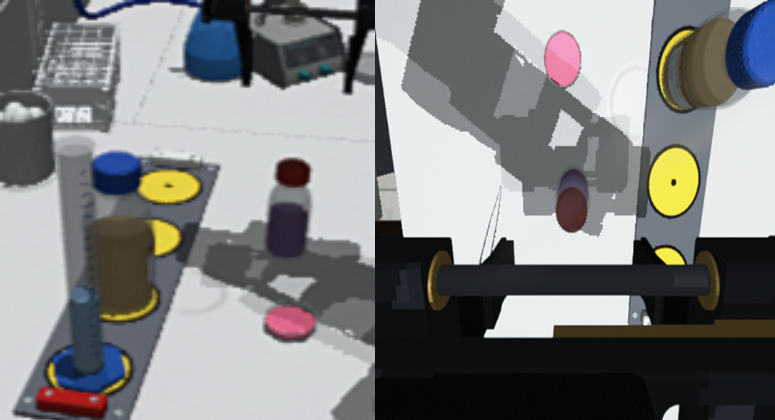

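Amber stands centred on b; the purple cap is about 2 mm to +y in the wrist view. Grasp it.

In the tool's units: 0.106 m / 0.6 = 0.1767, 0.002 m / 0.6 = 0.0033.

Emit:
nudge_tcp --segments '{"deltas":[[0.0033, 0, 0.0667, 0, 0, 0, 1], [0.0033, 0, 0.1333, 0, 0, 0, 1], [0.0033, 0, 0.1767, 0, 0, 0, 1], [0.0033, 0, 0.1767, 0, 0, 0, 1], [0.0033, 0, 0.1767, 0, 0, 0, 1], [0.0033, 0, 0.1767, 0, 0, 0, 0], [0.0033, 0, 0.1767, 0, 0, 0, 0], [0.0033, 0, 0.1767, 0, 0, 0, 0], [0.0033, 0, 0.1767, 0, 0, 0, 0], [0.0033, 0, 0.1767, 0, 0, 0, 0], [0.0033, 0, 0.1767, 0, 0, 0, 0], [0.0033, 0, 0.1767, 0, 0, 0, 0], [0.0033, 0, 0.1767, 0, 0, 0, 0], [0.0033, 0, 0.1417, 0, 0, 0, 0], [0.0033, 0, 0.11, 0, 0, 0, 0], [0.0033, 0, 0.11, 0, 0, 0, 0], [0.0033, 0, 0.11, 0, 0, 0, 0]]}'

```text
time_s: 14.5
position: [0.466, -0.1157, 0.142]
tcp_rot: [[-0.001, 1.0, 0.0], [1.0, 0.001, -0.0], [-0.0, 0.0, -1.0]]
force: [-0.7, 0.2, -0.8]
opening: 0.398
grasp_force: 30.0
```

In the tool's units: 0.15 m / 0.6 = 0.25, 0.11 m / 0.6 = 0.1833.

Emit:
nudge_tcp --segments '{"deltas":[[0, 0.0333, 0, 0, 0, 0, 0], [0, 0.0833, 0, 0, 0, 0, 0], [0.01, 0.1333, 0, 0, 0, 0, 0], [0.01, 0.1833, 0, 0, 0, 0, 0], [0.01, 0.2333, 0, 0, 0, 0, 0], [0.01, 0.25, 0, 0, 0, 0, 0], [0.01, 0.25, 0, 0, 0, 0, 0], [0.01, 0.25, 0.0167, 0, 0, 0, 0], [0.01, 0.25, 0.0333, 0, 0, 0, 0], [0.01, 0.25, 0.05, 0, 0, 0, 0], [0.01, 0.25, 0.0583, 0, 0, 0, 0], [0.01, 0.25, 0.0583, 0, 0, 0, 0], [0.01, 0.25, 0.0583, 0, 0, 0, 0]]}'

```text
time_s: 15.8
position: [0.6148, -0.1095, 0.1082]
tcp_rot: [[-0.0, 1.0, -0.002], [1.0, 0.0, 0.0], [0.0, -0.002, -1.0]]
force: [-3.2, 0.8, 7.2]
opening: 0.396
grasp_force: 30.0
```

In the tool's units: 0.463 m / 0.6 = 0.7717, 0.44 m / 0.6 = 0.7333.

Emit:
nudge_tcp --segments '{"deltas":[[0, 0, 0, 0, 0, 0, 0.6], [0, 0, 0, 0, 0, 0, 1], [0, 0, 0, 0, 0, 0, 1], [0, 0, 0, 0, 0, 0, 1], [0, 0, -0.0667, 0, 0, 0, 1], [0, 0, -0.1333, 0, 0, 0, 1], [0, -0.0833, -0.1333, 0, 0, 0, 1], [0, -0.1667, -0.1333, 0, 0, 0, 1], [0, -0.25, -0.1333, 0, 0, 0, 1], [0, -0.2917, -0.1333, 0, 0, 0, 1], [0.0833, -0.2917, -0.1333, 0, 0, 0, 1], [0.1667, -0.2917, -0.1333, 0, 0, 0, 1], [0.25, -0.2917, -0.1333, 0, 0, 0, 1], [0.3333, -0.2917, -0.1333, 0, 0, 0, 1], [0.4167, -0.2917, -0.1333, 0, 0, 0, 1], [0.5, -0.2917, -0.1333, 0, 0, 0, 1], [0.5833, -0.2917, -0.1333, 0, 0, 0, 1], [0.6667, -0.2917, -0.1333, 0, 0, 0, 1], [0.7333, -0.2917, -0.1333, 0, 0, 0, 1], [0.7717, -0.2917, -0.1333, 0, 0, 0, 1]]}'

```text
time_s: 17.8
position: [0.4407, 0.3567, 0.1872]
tcp_rot: [[-0.003, 1.0, 0.001], [1.0, 0.003, 0.001], [0.001, 0.001, -1.0]]
force: [0.2, -1.0, 0.2]
opening: 0.999
grasp_force: 0.0
```

Emit:
nudge_tcp --segments '{"deltas":[[0, 0, 0, 0, 0, 0, 1], [0, 0, 0, 0, 0, 0, 1], [0, 0, 0, 0, 0, 0, 1]]}'

```text
time_s: 18.1
position: [0.4406, 0.3521, 0.187]
tcp_rot: [[0.0, 1.0, -0.001], [1.0, -0.0, -0.001], [-0.001, -0.001, -1.0]]
force: [-0.8, -0.6, -0.8]
opening: 1.0
grasp_force: 0.0
```

Run:
```python
from rig import bot
import cv2,numpy as np
s=bot.capture("top");w=bot.capture("wrist")
cv2.imwrite("pics/h.png",np.hstack([cv2.resize(s["color"][150:290,260:390,::-1],None,fx=3,fy=3),cv2.resize(w["color"][:,:,::-1],(400,420))]))
```

```text
(no output)
```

View pics/h.png

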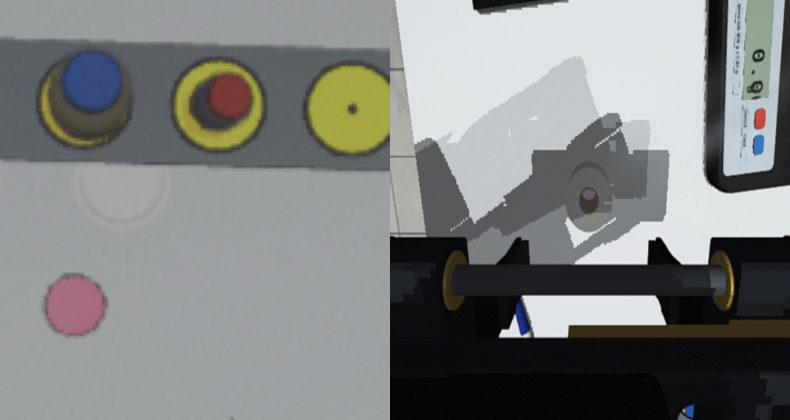

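Roll core at about (277,201) in the wrist image: 2 mm to +y. Purple stands on c. Grasp the roll.

In the tool's units: 0.157 m / 0.6 = 0.2617, 0.05 m / 0.6 = 0.0833.

Emit:
nudge_tcp --segments '{"deltas":[[0.0033, 0, 0.0833, 0, 0, 0, 1], [0.0033, 0, 0.1667, 0, 0, 0, 1], [0.0033, 0, 0.2333, 0, 0, 0, 1], [0.0033, 0, 0.2617, 0, 0, 0, 1], [0.0033, 0, 0.2617, 0, 0, 0, 1], [0.0033, 0, 0.2617, 0, 0, 0, 1], [0.0033, 0, 0.2617, 0, 0, 0, 0], [0.0033, 0, 0.2617, 0, 0, 0, 0], [0.0033, 0, 0.2617, 0, 0, 0, 0], [0.0033, 0, 0.2617, 0, 0, 0, 0], [0.0033, 0, 0.2617, 0, 0, 0, 0], [0.0033, 0, 0.2617, 0, 0, 0, 0], [0.0033, 0, 0.2, 0, 0, 0, 0], [0.0033, 0, 0.1333, 0, 0, 0, 0], [0.0033, 0, 0.1283, 0, 0, 0, 0], [0.0033, 0, 0.1283, 0, 0, 0, 0], [0.0033, 0, 0.1283, 0, 0, 0, 0]]}'

```text
time_s: 19.9
position: [0.4398, 0.3547, 0.109]
tcp_rot: [[-0.001, 1.0, -0.003], [1.0, 0.001, -0.001], [-0.001, -0.003, -1.0]]
force: [-0.5, 0.1, -2.1]
opening: 0.658
grasp_force: 30.0
```

Run:
```python
from h import *
t=pickle.load(open("top0.pkl","rb"))
print(hit(t,260+230/3-.3,150+95/3-.3,.111),hit(t,260+92/3-.3,150+80/3-.3,.156))
```

```text
[ 0.61237848 -0.11189581  0.111     ] [ 0.61962449 -0.0075538   0.156     ]
```

In the tool's units: -0.575 m / 0.6 = -0.9583, 0.171 m / 0.6 = 0.285.

Emit:
nudge_tcp --segments '{"deltas":[[-0.05, 0, 0, 0, 0, 0, 0], [-0.1167, 0, 0, 0, 0, 0, 0], [-0.2, 0, 0, 0, 0, 0, 0], [-0.2833, 0, 0, 0, 0, 0, 0], [-0.3667, 0, 0, 0, 0, 0, 0], [-0.45, 0, 0, 0, 0, 0, 0], [-0.5333, 0, 0, 0, 0, 0, 0], [-0.6167, 0, 0, 0, 0, 0, 0], [-0.7, 0, 0, 0, 0, 0, 0], [-0.7833, 0, 0, 0, 0, 0, 0], [-0.8667, 0, 0, 0, 0, 0, 0], [-0.9167, 0, 0, 0, 0, 0, 0], [-0.9583, 0.0333, 0, 0, 0, 0, 0], [-0.9583, 0.1, 0, 0, 0, 0, 0], [-0.9583, 0.1667, 0, 0, 0, 0, 0], [-0.9583, 0.2333, 0, 0, 0, 0, 0], [-0.9583, 0.285, 0, 0, 0, 0, 0], [-0.9583, 0.285, 0, 0, 0, 0, 0], [-0.9583, 0.285, 0, 0, 0, 0, 0], [-0.9583, 0.285, 0, 0, 0, 0, 0]]}'

```text
time_s: 21.9
position: [0.6099, -0.2188, 0.1084]
tcp_rot: [[-0.0, 1.0, -0.005], [1.0, 0.0, 0.002], [0.002, -0.005, -1.0]]
force: [-0.5, -0.4, -1.1]
opening: 0.653
grasp_force: 30.0
```

In the tool's units: 0.072 m / 0.6 = 0.12, -0.001 m / 0.6 = -0.0017.

Emit:
nudge_tcp --segments '{"deltas":[[-0.0017, 0, 0.05, 0, 0, 0, 0], [-0.0017, 0, 0.0833, 0, 0, 0, 0], [-0.0017, 0, 0.1, 0, 0, 0, 0], [-0.0017, 0, 0.1117, 0, 0, 0, 0], [-0.0017, 0, 0.12, 0, 0, 0, 0], [-0.0017, 0, 0.12, 0, 0, 0, 0], [-0.0017, 0, 0.12, 0, 0, 0, 0], [-0.0017, 0, 0.12, 0, 0, 0, 0]]}'

```text
time_s: 22.7
position: [0.6128, -0.2209, 0.0391]
tcp_rot: [[-0.001, 1.0, 0.001], [1.0, 0.001, -0.001], [-0.001, 0.001, -1.0]]
force: [-0.1, -0.2, -1.2]
opening: 0.656
grasp_force: 30.0
```

In the tool's units: -0.14 m / 0.6 = -0.2333, -0.13 m / 0.6 = -0.2167.

Emit:
nudge_tcp --segments '{"deltas":[[0, 0, 0.0033, 0, 0, 0, 0], [0, 0, 0.0033, 0, 0, 0, 0], [0, 0, 0.0033, 0, 0, 0, 0], [0, 0, 0.0033, 0, 0, 0, 0.7], [0, 0, 0.0033, 0, 0, 0, 1], [0, 0, 0.0033, 0, 0, 0, 1], [0, 0, 0.0033, 0, 0, 0, 1], [0, 0, -0.0667, 0, 0, 0, 1], [0, 0, -0.15, 0, 0, 0, 1], [0, 0, -0.2167, 0, 0, 0, 1], [0, -0.0833, -0.2167, 0, 0, 0, 1], [0, -0.1667, -0.2167, 0, 0, 0, 1], [-0.05, -0.2333, -0.2167, 0, 0, 0, 1], [-0.1333, -0.2333, -0.2167, 0, 0, 0, 1], [-0.1333, -0.2333, -0.2167, 0, 0, 0, 1], [-0.1333, -0.2333, -0.2167, 0, 0, 0, 1]]}'

```text
time_s: 24.3
position: [0.4721, -0.3022, 0.1684]
tcp_rot: [[0.002, 1.0, 0.001], [1.0, -0.002, -0.0], [-0.0, 0.001, -1.0]]
force: [1.1, 0.8, -0.1]
opening: 0.999
grasp_force: 0.0
```

Run:
```python
from rig import bot
import cv2,numpy as np,pickle
s=bot.capture("top");w=bot.capture("side");pickle.dump((s,w),open("end.pkl","wb"))
cv2.imwrite("pics/i.png",cv2.resize(s["color"][150:260,210:410,::-1],None,fx=4,fy=4,interpolation=2))
cv2.imwrite("pics/j.png",cv2.resize(w["color"][100:280,200:350,::-1],None,fx=3.3,fy=3.3,interpolation=2))
```

```text
(no output)
```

View pics/i.png

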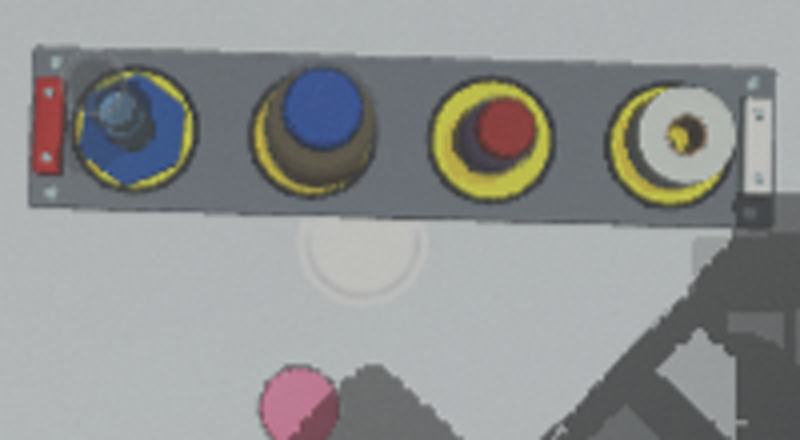

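View pics/j.png

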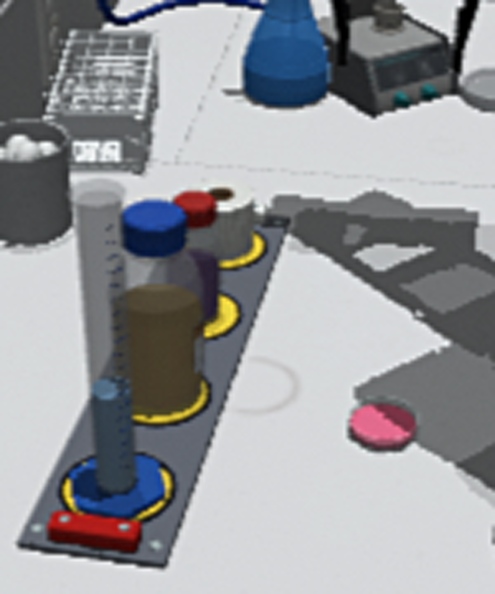

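Final 4× top crop: foot (135,130), amber cap (323,109), purple cap (506,128), roll top (686,135). Side crop: amber cap top (154,214), purple (195,203), roll (222,193). The dish has not moved. Checking the numbers.

Run:
```python
from h import *
t,s=pickle.load(open("end.pkl","rb"))
M=np.array([[.625,.109],[.6202,-.0003],[.6157,-.1109],[.6113,-.2212]])
P=[(135,130,.013),(323,109,.156),(506,128,.111),(686,135,.056)];Q=[(118,489,.013),(154,214,.156),(195,203,.111),(222,193,.056)]
for m,p,q in zip(M,P,Q):
    print((hit(t,210+p[0]/4-.4,150+p[1]/4-.4,p[2])[:2]-m)*1e3,(hit(s,200+q[0]/3.3-.35,100+q[1]/3.3-.35,q[2])[:2]-m)*1e3)
```

```text
[-1.37920097 -0.96277185] [-3.03658785 10.39500009]
[-1.63784154 -7.20597341] [-1.77366739 -1.88927161]
[-3.84707329 -0.38222943] [-5.40038421  7.994127  ]
[ 1.10838896 -1.52757988] [-0.22281304 -1.67542751]
```

All are within about 7 mm of their marks (limit 14 mm).

```bash
python3 -c "
from rig import bot
print(bot.hand_in())"
```

```text
the job is handed in; nothing more can be done
None
```

I handed the job in at about 24 s. From the red bar the marks carry the cylinder, amber bottle, purple bottle and film roll, all upright and released, each about 7 mm or less from its mark's centre by the top camera (the rougher side view gave up to about 10 mm; limit 14 mm), and the pink dish did not visibly move; the hand-in returned no verdict.

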